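# Turn a pressed herb cake over onto the drying rack

## Task

The herb cake in front of the drying rack has come out of its mould face down. Without picking it up, push it with the fingers against the rack's front edge, in line with the middle of the gap between the two finished cakes, until it tips up on that edge and turns over onto the slats. It should end lying flat, scored face up, wholly on the rack and square to it, midway between its two neighbours; leave the two finished cakes and everything else where they are.

Things in the scene. Friction and masses are not known exactly. Their poses are not given: they have to be found in the camera images.
- cake_center (a point): Centre of the brown pressed herb cake alone in front of the rack, scored face down. Rigid, about 150 g, 76 mm (own x) by 104 mm (own y), 24 mm thick: as it lies a plain slab 17 mm thick over 7 mm of scored face (2 x 3 segments, set in 3 mm at the x ends). Own x points to the rack, own z out of the plain face: up at the start, down once turned. 12 mm up at the start, 23 mm on the rack.
- rack: Low slatted wooden drying rack, fixed. Origin: middle of its footprint, at worktop height. Own x points away from the robot, own y to the left along the slats. 130 mm deep (x), 400 mm long (y), slat tops 11 mm above the worktop. A rail along the back (x = 55 to 65 mm) stands 16 mm above the slats; the front has no rail.
- rack_edge (a point): Middle of the rack's top front edge, 65 mm in front of the rack's origin, 11 mm up. The edge is straight along the rack's y; the front below it is upright, a square step 11 mm high. A cake held firmly against it (5 to 15 N) pivots on it without slipping as its near side is pushed up; pushed too little, it slips down to the worktop. Axes as the rack's.
- done_left_center (a point): Centre of the finished cake at the left (+y) of the rack; same size, scored face up, loose, 104 mm along the rack and 76 mm across it. Bystander. 23 mm above the worktop.
- done_right_center (a point): Centre of the finished cake at the right (-y) of the rack; same size, scored face up, loose. Bystander. 23 mm above the worktop. The free space between the two finished cakes is about 155 to 190 mm wide.
- cake_far_low (a point): Mid-point, at the start, of the cake's long lower edge on the rack side (on the scored face, 35 mm from the centre line); moves with the cake.
- cake_far_high (a point): Mid-point, at the start, of the cake's long upper edge on the rack side (on the plain face, 38 mm from the centre line); moves with the cake.
- cake_near_low (a point): Mid-point, at the start, of the cake's long lower edge on the robot side (on the scored face, 35 mm from the centre line); moves with the cake.
- cake_near_high (a point): Mid-point, at the start, of the cake's long upper edge on the robot side (on the plain face, 38 mm from the centre line); moves with the cake.
- mould: Empty cake mould, a dark wooden frame without a floor, 101 x 153 x 45 mm, on the worktop to the right of the work. Bystander. Origin: middle of its underside.
- steel_tin: Round open steel tin, 80 mm across, 43 mm high, on the worktop beyond the left end of the rack. Bystander. Origin: middle of its underside.
- weight_large: Brass knob weight, 25 mm across, 34 mm high, left of the left end of the rack. Bystander. Origin: middle of its underside.
- weight_small: Brass knob weight, 20 mm across, 27 mm high, left of the left end of the rack. Bystander. Origin: middle of its underside.
- press_stone: Smooth oval pale stone, 36 x 54 x 18 mm, to the right of the work. Bystander. Origin: middle of its underside.

How it is judged:
By the outcome, as a careful person would: the job done as asked, in the order asked, and still so for the second after the job is handed in, with the robot touching nothing.
It also fails if it takes over 69 s, if anything falls off the work surface, if the arm or the gripper's body presses on something with over 40 N, if the wrist force passes 120 N, or if a joint passes its speed limit or range.

## Robot

A 6-joint arm with a two-finger parallel gripper is mounted at the origin on the work surface; the furniture and walls round the work are solid. World frame = base frame: x ahead of the robot, y to its left, z up, the work surface at z = 0. Lengths are in mm, angles in rad, forces in N, time in s.
With the tool pointing down it reaches from about 300 to 1000 mm from the base axis. Payload 5.1 kg.
Tool frame: the origin (TCP) lies midway between the tips of the shut fingers; the grasp point (between the pads) lies 19 mm behind it; z points along the fingers, y is the direction in which the jaws open and shut (so a half turn about z gives the same grasp; the last joint's range is limited). The gripper opens to 95 mm and grips with 3 to 60 N. Pads are 20 mm wide; open, the fingers measure 119 mm over their backs; the gripper's body (75 mm by 180 mm) begins 59 mm behind the grasp point.
Start: joints at [-1.408, 0.124, 1.65, -0, 1.367, -0.083], TCP at [158.134, -630.459, 214.656] pointing down, gripper open.
Joint ranges: [-2.61, 2.61], [-1.02, 2.33], [0.03, 2.71], [-1.35, 4.49], [0.32, 2.68], [-2.91, 2.91]. Speed limits (rad/s): [2.57, 2.57, 3.14, 3.14, 3.14, 3.14].

## Interface

Orientations are given as a unit quaternion [w, x, y, z].
In Python, from cell import manip gives the robot as it stands. The module is installed in compiled form; this text tells all that it offers.
- The arm moves only by the shell command python3 -m jog 'ROWS' [FORCE]. ROWS is JSON, a list of rows, each a list of 3 entries, a list of its own where there are three numbers: the shift along the tool's x, y, z in cm, then the turn about the tool's z in degrees, then the gripper command: -1 is shut, 1 is fully open, values between are in proportion. A call has 1 to 20 rows; each row shifts and turns the pose as measured when the row begins, along the tool's axes as they then stand; what a row does not reach is not made up. A row lasts 1/12 s, in which the tool goes at most 41.7 mm and 7.16 degrees, less where a joint would pass 70% of its speed; a pose out of reach is approached as far as the arm can. A call is refused whole if a number of a shift passes 4.17 or a number of a turn 7.16, either way. A call with a gripper value outside its range is refused whole. The fingers move at their own pace and stop on an object; FORCE is the grip in N (left out, the last holds). Time passes only in rows, so rows that do not move let the fingers close. It gives the time, the measured TCP pose, the force and the opening at its end, in the units of the state.
- manip.sense(): the state, without advancing time (a new reading comes with each control period).
- manip.read_camera(name): name is "scene" or "top" or "wrist"; returns the picture (400x640x3 uint8, red, green, blue); there is no depth.
- manip.camera_params(name): a dict with "fx", "fy", "cx", "cy" (pixels), "distortion" ([k1, k2, p1, p2, k3] as OpenCV has them; the pictures are not rectified), "R" (3x3) and "t" (3): a world point X has camera coordinates R X + t. Camera axes: x right, y down, z forward; pixel columns grow to the right and rows downward; lengths in mm; the calibration is good to about 2 mm. A picture is of the moment at which its call begins: read the wrist's pose just before it. camera_params takes no time and is no camera call; for the wrist camera it gives the pose at the moment of the call.
- manip.finish_job(): hands the job in, once; it reports no verdict.
The state is a dict: "time_s": time; "qpos": joint angles; "dq": joint speeds; "joint_efforts": joint torques, N m; "ee_pos": TCP position; "tool_rot": TCP orientation; "force": force on the tool from outside, world axes, zero at the start; "moment": the same for the moment, N m; "finger_gap": finger opening in mm.
Only numpy, scipy, OpenCV 4.12 (cv2) and the standard library are available. Lean on these libraries where they do the work, as an engineer would, in place of code of your own. Each camera call takes 0.05 s, during which the arm holds its last target. There are 200 camera calls.

## Working session

There is one attempt and no reset: what is moved stays moved. The work goes in short steps, Python scripts to look and compute and a shell command to move; the robot and the scene stay as the last step left them, time stands still between calls to the robot, and variables do not carry over. Pictures are saved under pics/ and viewed, about 8 in all and at most 12, crops included, and the job is handed in when it is done.

```bash
mkdir -p pics; python3 - <<'E'
from cell import manip
import cv2
s=manip.sense();print(s)
for n in("scene","top"):
    cv2.imwrite(f"pics/{n}0.png",manip.read_camera(n)[:,:,::-1]);print(n,manip.camera_params(n))
E
```

```text
{'time_s': 0.0, 'qpos': array([-1.40761742e+00,  1.24489794e-01,  1.65162869e+00, -3.97043697e-05,
        1.36747384e+00, -8.25977677e-02]), 'dq': array([-0.0012222 ,  0.00043367,  0.00036607,  0.00065056, -0.00086731,
       -0.00012408]), 'joint_efforts': array([-1.93677747e-04, -4.17608929e+01, -3.59936607e+01,  7.73414969e-02,
        4.93118225e-02, -1.81714190e-04]), 'ee_pos': array([ 158.01272755, -629.86416868,  213.42372618]), 'tool_rot': array([-9.98243416e-04,  9.92457736e-01,  1.22583205e-01, -5.96965943e-05]), 'force': array([-0.12383788, -0.47677639,  0.05817225]), 'moment': array([ 0.0501483 , -0.01942771,  0.03251593]), 'finger_gap': 94.73329559598969}
scene {'fx': 368.53993990446577, 'fy': 368.53993990446577, 'cx': 317.677158570051, 'cy': 196.99911059214895, 'distortion': array([-0.07659978,  0.        ,  0.        ,  0.        ,  0.        ]), 'R': array([[-0.54282587, -0.83977768,  0.01065424],
       [-0.53338435,  0.33492105, -0.77674257],
       [ 0.64872275, -0.42731877, -0.62972809]]), 't': array([379.89056412, 316.09592661, 611.73039898])}
top {'fx': 440.29721196606386, 'fy': 440.29721196606386, 'cx': 311.9765363327612, 'cy': 200.1377567285319, 'distortion': array([-0.05765027,  0.        ,  0.        ,  0.        ,  0.        ]), 'R': array([[ 0.00971864, -0.99991844, -0.00828577],
       [-0.99666627, -0.00901511, -0.08108689],
       [ 0.08100558,  0.0090462 , -0.9966726 ]]), 't': array([  69.62909086,  565.5525961 , 1100.83063332])}
```

View pics/top0.png

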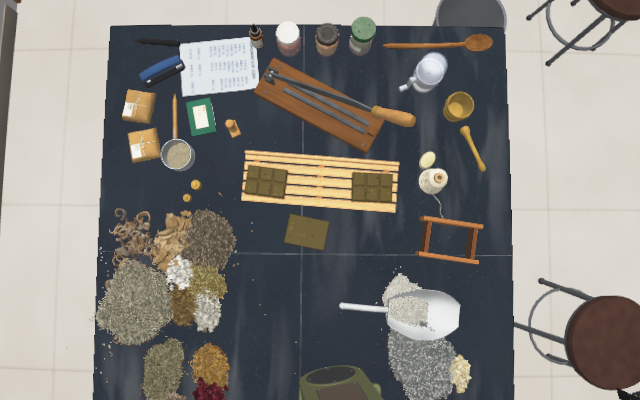

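View pics/scene0.png

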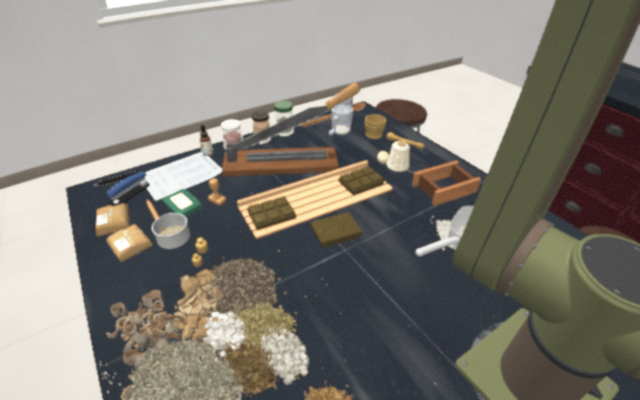

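Top: the rack spans about (242,151)–(399,210), the cake sits at (307,232), and the finished cakes at (266,181) and (372,186). I'll zoom in for the corners.

```bash
python3 - <<'E'
import cv2
im=cv2.imread("pics/top0.png")[140:260,230:410]
cv2.imwrite("pics/topz.png",cv2.resize(im,None,fx=4.4,fy=4.4,interpolation=cv2.INTER_CUBIC))
E
cat > h.py <<'E'
import numpy as np,cv2
from cell import manip
def px2w(n,uv,z,P=None):
    P=P or manip.camera_params(n)
    K=np.array([[P['fx'],0,P['cx']],[0,P['fy'],P['cy']],[0,0,1]])
    u=cv2.undistortPoints(np.array(uv,float).reshape(-1,1,2),K,P['distortion']).reshape(-1,2)
    R=np.array(P['R']);t=np.array(P['t']);c=-R.T@t
    d=np.c_[u,np.ones(len(u))]@R
    return c+d*((z-c[2])/d[:,2:3])
def w2px(n,X,P=None):
    P=P or manip.camera_params(n)
    K=np.array([[P['fx'],0,P['cx']],[0,P['fy'],P['cy']],[0,0,1]])
    return cv2.projectPoints(np.array(X,float).reshape(-1,1,3),cv2.Rodrigues(np.array(P['R']))[0],np.array(P['t']),K,P['distortion'])[0].reshape(-1,2)
E
```

```text
(no output)
```

View pics/topz.png

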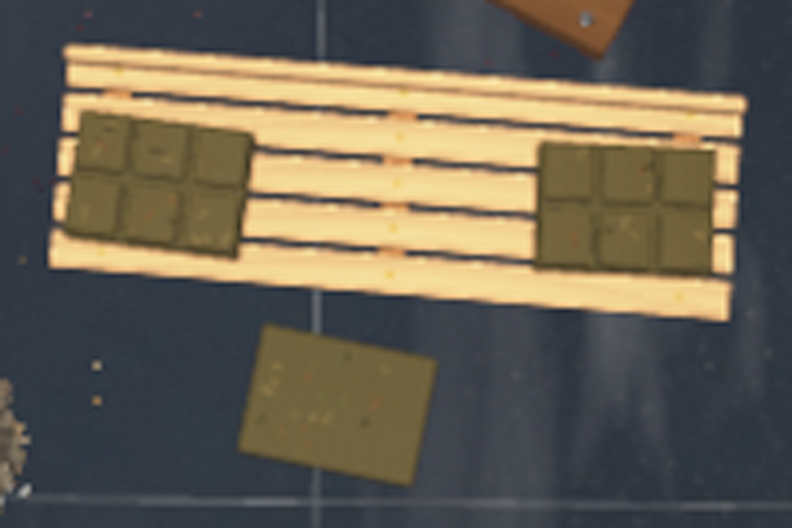

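Zoomed corners (4.4x): rack front edge (50,268)–(728,320); cake (264,324),(437,360),(412,486),(238,451); left cake (80,111),(252,133),(238,257),(66,236); right cake (540,143),(715,150),(713,272),(536,268).

```bash
python3 - <<'E'
from h import *
np.set_printoptions(precision=1,suppress=True)
f=lambda p:(np.array(p)+.5)/4.4-.5+[230,140]
D={'edge':([(50,268),(728,320)],11),'cake':([(264,324),(437,360),(412,486),(238,451)],24),
'L':([(80,111),(252,133),(238,257),(66,236)],35),'R':([(540,143),(715,150),(713,272),(536,268)],35)}
W={}
for k,(p,z) in D.items():
    w=px2w('top',f(p),z)[:,:2];W[k]=w;print(k,w.tolist() and w.ravel(),'c',w.mean(0))
    if len(w)==4:
        c,sz,a=cv2.minAreaRect(w.astype('f4'));d=(w[0]-w[1]+w[3]-w[2]);print(' size',sz,'ang y deg',np.degrees(np.arctan2(-d[0],d[1])))
e=W['edge'];d=e[0]-e[1];L=np.hypot(*d);yy=d/L;xx=np.array([yy[1],-yy[0]]);th=np.degrees(np.arctan2(xx[1],xx[0]))
o=e.mean(0);print('edge len',L,'theta',th,'mid',o,'rack y',yy)
for k in('cake','L','R'):
    r=(W[k]-o)@np.c_[xx,yy];print(k,'in edge frame',r.ravel(),'c',r.mean(0))
E
```

```text
edge [ 563.2  258.8  536.3 -139.3] c [549.7  59.7]
cake [530.8 131.6 510.9  31.3 438.4  45.2 457.4 145.6] c [484.4  88.4]
 size (102.18795776367188, 74.70838928222656) ang y deg -10.980818317044106
L [652.7 239.4 640.6 139.4 568.6 146.4 579.9 245.8] c [610.5 192.7]
 size (101.85614013671875, 73.10733795166016) ang y deg -6.6823459471957465
R [ 636.2  -27.   633.1 -128.1  562.5 -126.5  563.8  -24.8] c [598.9 -76.6]
 size (101.70822143554688, 72.42665100097656) ang y deg -1.2708334424640555
edge len 399.04785297225794 theta -3.871878147064802 mid [549.7  59.7] rack y [0.1 1. ]
cake in edge frame [ -23.7   70.4  -36.8  -31.  -110.1  -22.   -97.9   79.4] c [-67.2  24.2]
L in edge frame [ 90.6 186.2  85.3  85.6  13.   87.7  17.5 187.7] c [ 51.6 136.8]
R in edge frame [  92.2  -80.7   95.9 -181.7   25.3 -185.    19.8  -83.4] c [  58.3 -132.7]
```

```bash
python3 -m jog '[[[0,0,0],6.3,-1],[[0,0,0],6.3,-1],[[0,0,0],6.3,-1],[[0,0,0],6.2,-1],[[0.83,-3.85,0],0,-1],[[0.83,-3.85,0],0,-1],[[0.83,-3.85,0],0,-1],[[0.83,-3.85,0],0,-1],[[0.83,-3.85,0],0,-1],[[0.83,-3.85,0],0,-1],[[0.83,-3.85,0],0,-1],[[0.83,-3.85,0],0,-1],[[0.83,-3.85,0],0,-1],[[0.83,-3.85,0],0,-1],[[0.83,-3.85,0],0,-1],[[0.83,-3.85,0],0,-1],[[0.83,-3.85,0],0,-1],[[0.83,-3.85,0],0,-1],[[0.83,-3.85,0],0,-1],[[0.83,-3.85,0],0,-1]]' 20
cat > g.py <<'E'
# state; go.py x y z yaw : shift in tool cm and turn to reach a target
import sys;from h import *
s=manip.sense();w,x,y,z=s['tool_rot'];p=s['ee_pos']
yaw=np.arctan2(2*(x*y+w*z),1-2*(y*y+z*z))
th=np.radians(-3.87);q=p[:2]-[549.7,59.7];E=(q@[np.cos(th),np.sin(th)],q@[-np.sin(th),np.cos(th)])
print('t %.2f'%s['time_s'],'p',p.round(1),'yaw %.2f'%np.degrees(yaw),'edge-frame',np.round(E,1),'F',s['force'].round(1),'gap %.1f'%s['finger_gap'],'tilt',np.round([1-2*(x*x+y*y)],4))
if len(sys.argv)>4:
    a=[float(v) for v in sys.argv[1:5]];t=np.radians(a[3])
    if len(sys.argv)>5: # edge frame target
        c=np.cos(th);S=np.sin(th);a[0],a[1]=549.7+c*a[0]-S*a[1],59.7+S*a[0]+c*a[1]
    d=np.array(a[:3])-p
    for nm,tt in(('after turn',t),('now',yaw)):
        c,S=np.cos(tt),np.sin(tt);print(nm,'shift cm',np.round([(c*d[0]+S*d[1])/10,(S*d[0]-c*d[1])/10,-d[2]/10],2))
    print('turn',round(np.degrees(yaw-t),2))
E
python3 g.py 499.4 166 60 -11
```

```text
time_s: 1.77
ee_pos: [423.8, -32.5, 206.6]
tool_rot: [-0.008, 0.993, -0.116, -0.003]
force: [0.8, -0.5, 0.1]
finger_gap: 0.2
t 1.77 p [423.8 -32.5 206.6] yaw -13.29 edge-frame [-119.4 -100.5] F [ 0.8 -0.5  0.1] gap 0.2 tilt [-0.9999]
after turn shift cm [  3.63 -20.93  14.66]
now shift cm [  2.79 -21.06  14.66]
turn -2.29
```

```bash
python3 -m jog '[[[0,0,0],-2.3,-1],[[0.6,-3.5,0],0,-1],[[0.6,-3.5,0],0,-1],[[0.6,-3.5,0],0,-1],[[0.6,-3.5,0],0,-1],[[0.6,-3.5,0],0,-1],[[0.6,-3.2,0],0,-1],[[0,0,3.5],0,-1],[[0,0,3.5],0,-1],[[0,0,3.5],0,-1],[[0,0,3.5],0,-1],[[0,0,2],0,-1],[[0,0,0],0,-1]]' && python3 g.py 499.4 166 10 -11
```

```text
time_s: 2.85
ee_pos: [499.8, 189.2, 43.1]
tool_rot: [-0.01, 0.996, -0.086, -0.001]
force: [-0.4, -0.8, -0.4]
finger_gap: 0.1
t 2.85 p [499.8 189.2  43.1] yaw -9.92 edge-frame [-58.5 125.8] F [-0.4 -0.8 -0.4] gap 0.1 tilt [-0.9998]
after turn shift cm [0.4  2.29 3.31]
now shift cm [0.36 2.29 3.31]
turn 1.08
```

```bash
python3 -m jog '[[[0.4,0,1.6],1.1,-1],[[0,0,1.4],0,-1],[[0,0,0],0,-1],[[0,1,0],0,-1],[[0,1,0],0,-1],[[0,0.5,0],0,-1],[[0,0.5,0],0,-1],[[0,0.5,0],0,-1],[[0,0.5,0],0,-1],[[0,0.5,0],0,-1],[[0,0.4,0],0,-1],[[0,0.4,0],0,-1],[[0,0,0],0,-1]]' && python3 g.py 492.4 129.6 10 -11
```

```text
time_s: 3.93
ee_pos: [496.8, 131.7, 19.6]
tool_rot: [-0.011, 0.995, -0.097, 0.004]
force: [-0.7, 0.1, 0.1]
finger_gap: 0.4
t 3.93 p [496.8 131.7  19.6] yaw -11.15 edge-frame [-57.6  68.2] F [-0.7  0.1  0.1] gap 0.4 tilt [-0.9997]
after turn shift cm [-0.39  0.29  0.96]
now shift cm [-0.39  0.29  0.96]
turn -0.15
```

```bash
cat > snap.py <<'E'
import sys;from h import *
P=manip.camera_params('wrist');w=manip.read_camera('wrist');t=manip.read_camera('top')
n=sys.argv[1];np.save(f'pics/{n}P.npy',P,allow_pickle=True)
tz=cv2.resize(t[140:260,230:410],(480,320),interpolation=cv2.INTER_CUBIC)
im=np.zeros((600,800,3),'u1');im[:400 if 0 else 280,:448]=cv2.resize(w,(448,280)) 
im=np.vstack([cv2.resize(w,(440,275)),cv2.resize(t[140:260,230:410],(440,293),interpolation=cv2.INTER_CUBIC)])
cv2.imwrite(f'pics/{n}.png',im[:,:,::-1])
E
python3 snap.py a1
```

```text
(no output)
```

View pics/a1.png

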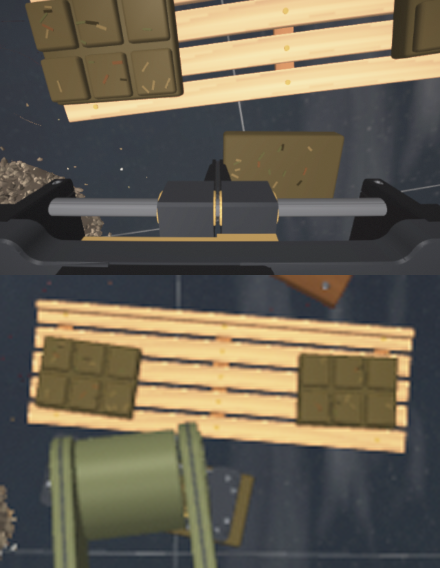

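The wrist picture shows the cake's far edge at display (224,132)–(344,135), with the fingertips at its left side. Next I compute the cake pose.

```bash
cat > cake.py <<'E'
import sys;from h import *
# name then display px of far-left, far-right corner and height
n=sys.argv[1];P=np.load(f'pics/{n}P.npy',allow_pickle=True).item()
a=np.array([float(v) for v in sys.argv[2:6]]).reshape(2,2);z=float(sys.argv[6])
w=px2w('wrist',(a+.5)*640/440-.5,z,P)[:,:2]
th=np.radians(-3.87);M=np.array([[np.cos(th),-np.sin(th)],[np.sin(th),np.cos(th)]])
r=(w-[549.7,59.7])@M;d=r[0]-r[1];L=np.hypot(*d);y=d/L;x=np.array([y[1],-y[0]])
print('corners edge-frame',r.round(1),'len %.1f'%L,'ang rel rack %.1f'%np.degrees(np.arctan2(-d[0],d[1])),'centre',(r.mean(0)-38*x).round(1))
E
python3 cake.py a1 224 132 344 135 24; python3 cake.py a1 68 121 440 76 11
```

```text
corners edge-frame [[-21.2  58.2]
 [-35.9 -41.5]] len 100.7 ang rel rack -8.4 centre [-66.2  13.9]
corners edge-frame [[   3.1  199.7]
 [   1.9 -127.1]] len 326.8 ang rel rack -0.2 centre [-35.5  36.5]
```

```bash
python3 -m jog '[[[0,0.4,0.4],0,-1],[[0,0.4,0.4],0,-1],[[0,0.35,0.2],0,-1],[[0,0,0],0,-1]]' && python3 g.py -69 56.5 12 -11 e; python3 snap.py a2; python3 - <<'E'
import cv2;im=cv2.imread('pics/a2.png')[:275];cv2.imwrite('pics/a2w.png',cv2.resize(im,None,fx=1.0,fy=1.0))
E
```

```text
time_s: 4.37
ee_pos: [499.5, 128.4, 16.5]
tool_rot: [-0.019, 0.995, -0.098, 0.007]
force: [-0.5, -1.0, -0.5]
finger_gap: 0.7
t 4.37 p [499.5 128.4  16.5] yaw -11.31 edge-frame [-54.7  65.1] F [-0.5 -1.  -0.5] gap 0.7 tilt [-0.9992]
after turn shift cm [-1.31  1.03  0.45]
now shift cm [-1.3   1.04  0.45]
turn -0.31
```

View pics/a2w.png

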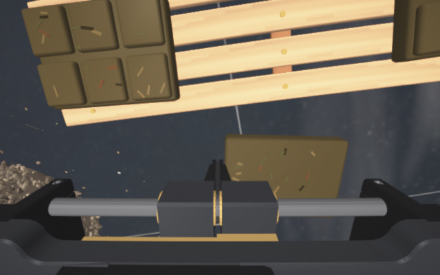

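Far edge now at display (226,135)–(347,139).

```bash
python3 cake.py a2 226 135 347 139 24; python3 -m jog '[[[0,0.9,0.3],0,-1],[[0,0.9,0.2],0,-1]]' && python3 g.py -69 56.5 12 -11 e
```

```text
corners edge-frame [[-20.4  53.4]
 [-35.4 -44.7]] len 99.3 ang rel rack -8.7 centre [-65.4  10.1]
time_s: 4.63
ee_pos: [501.8, 115.9, 15.7]
tool_rot: [-0.025, 0.995, -0.1, 0.012]
force: [-0.0, 7.6, 9.8]
finger_gap: 0.3
t 4.63 p [501.8 115.9  15.7] yaw -11.47 edge-frame [-51.6  52.9] F [-0.   7.6  9.8] gap 0.3 tilt [-0.9984]
after turn shift cm [-1.77 -0.14  0.37]
now shift cm [-1.77 -0.13  0.37]
turn -0.47
```

```bash
python3 -m jog '[[[0,-0.4,-1],0,-1],[[0,-0.4,-3],0,-1],[[-3,0,-3],-2,0.26],[[-3,2,0],-5.8,0.26],[[-2,2,0],0,0.26],[[0,1,0],0,0.26],[[0,0,0],0,0.26]]' && python3 g.py -150 2 30 -3.87 e; python3 snap.py a3
```

```text
time_s: 5.22
ee_pos: [413.6, 80.3, 83.1]
tool_rot: [-0.022, 0.999, -0.027, 0.011]
force: [0.3, -0.3, -0.7]
finger_gap: 28.5
t 5.22 p [413.6  80.3  83.1] yaw -3.15 edge-frame [-137.1   11.4] F [ 0.3 -0.3 -0.7] gap 28.5 tilt [-0.9988]
after turn shift cm [-1.29  0.94  5.31]
now shift cm [-1.3   0.92  5.31]
turn 0.72
```

View pics/a3.png

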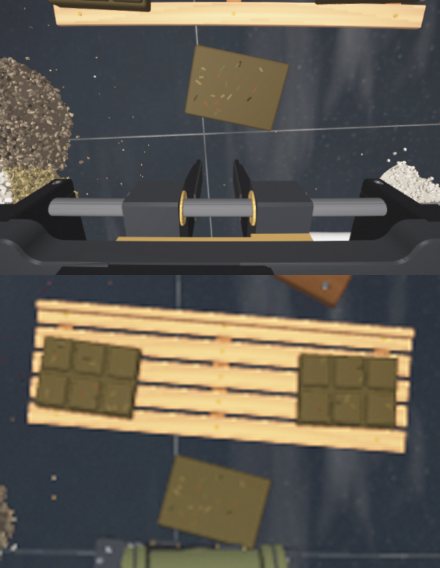

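The top view shows the cake corners at display (175,181),(270,205),(250,271),(158,246) (top panel), and the wrist view at (197,45),(288,65),(270,129),(186,112).

```bash
python3 cake.py a3 197 45 288 65 24; python3 - <<'E'
from h import *
np.set_printoptions(precision=1,suppress=True)
th=np.radians(-3.87);M=np.array([[np.cos(th),-np.sin(th)],[np.sin(th),np.cos(th)]])
def ef(w):return (w[:,:2]-[549.7,59.7])@M
t=(np.array([(175,181),(270,205),(250,271),(158,246)])+.5)*180/440-.5+[230,140]
r=ef(px2w('top',t,24));print('top',r.ravel(),r.mean(0))
P=np.load('pics/a3P.npy',allow_pickle=True).item()
w=(np.array([(197,45),(288,65),(270,129),(186,112)])+.5)*640/440-.5
r=ef(px2w('wrist',w,24,P));print('wrist',r.ravel(),r.mean(0))
w=(np.array([(53,5),(60,26),(424,6),(420,27)])+.5)*640/440-.5
print('rack front L/R top,bottom',ef(px2w('wrist',w,11,P)).ravel())
E
```

```text
corners edge-frame [[-21.8  37.5]
 [-40.7 -59.1]] len 98.4 ang rel rack -11.0 centre [-68.6  -3.5]
top [ -22.7   40.6  -40.   -59.8 -109.7  -44.1  -91.3   52.9] [-65.9  -2.6]
wrist [ -21.8   37.5  -40.7  -59.1 -110.5  -45.8  -92.9   51.1] [-66.5  -4.1]
rack front L/R top,bottom [  21.6  199.4    0.4  195.2   21.  -197.     1.1 -197.9]
```

```bash
python3 -m jog '[[[0,1.1,3],0.7,0.6],[[0,0,2.5],0,0.6],[[0,0,1.2],0,0.6],[[0,0,0],0,0.6]]' && python3 g.py -137 -3 4 -3.87 e
```

```text
time_s: 5.65
ee_pos: [419.2, 74.4, 15.2]
tool_rot: [-0.022, 0.999, -0.033, 0.013]
force: [0.1, -0.0, -0.5]
finger_gap: 63.2
t 5.65 p [419.2  74.4  15.2] yaw -3.83 edge-frame [-131.2    5.9] F [ 0.1 -0.  -0.5] gap 63.2 tilt [-0.9987]
after turn shift cm [-0.58  0.89  1.12]
now shift cm [-0.58  0.89  1.12]
turn 0.04
```

```bash
python3 -m jog '[[[0,0.9,0.5],0,0.6],[[0,0,0.4],0,0.6],[[0.7,0,0],0,0.6],[[0.7,0,0],0,0.6],[[0.7,0,0],0,0.6],[[0.7,-0.1,0],0,0.6],[[0.6,-0.2,0],0,0.6],[[0,0,0],0,0.6]]' && python3 g.py -95 1 4 -3.87 e
```

```text
time_s: 6.32
ee_pos: [459.4, 66.6, 8.2]
tool_rot: [-0.022, 0.999, -0.033, 0.014]
force: [-0.6, 0.6, -0.0]
finger_gap: 76.0
t 6.32 p [459.4  66.6   8.2] yaw -3.78 edge-frame [-90.6   0.8] F [-0.6  0.6 -0. ] gap 76.0 tilt [-0.9986]
after turn shift cm [-0.44 -0.02  0.42]
now shift cm [-0.44 -0.02  0.42]
turn 0.09
```

```bash
python3 -c "
from h import *
P=manip.camera_params('wrist');w=manip.read_camera('wrist');np.save('pics/a4P.npy',P,allow_pickle=True)
cv2.imwrite('pics/a4.png',cv2.resize(w,None,fx=1.25,fy=1.25)[:,:,::-1])"
```

```text
(no output)
```

View pics/a4.png

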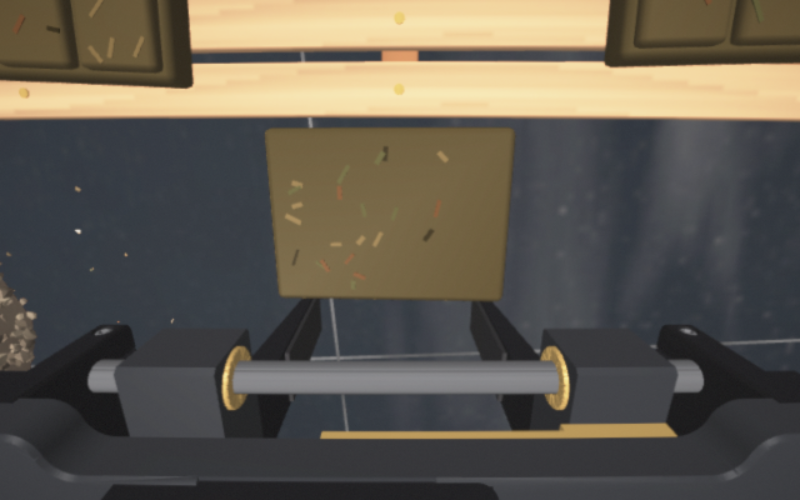

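```bash
python3 - <<'E'
from h import *
np.set_printoptions(precision=1,suppress=True)
th=np.radians(-3.87);M=np.array([[np.cos(th),-np.sin(th)],[np.sin(th),np.cos(th)]])
P=np.load('pics/a4P.npy',allow_pickle=True).item()
def e(p,z):
    w=px2w('wrist',(np.array(p)+.5)/1.25-.5,z,P);return ((w[:,:2]-[549.7,59.7])@M).ravel()
print('cake',e([(266,128),(514,127),(501,299),(281,297)],24))
print('rackedge',e([(5,119),(795,119)],11))
print('screws',e([(399,89),(400,18)],11))
print('inner base L,R',e([(190,87),(606,66)],12),' top L,R',e([(186,80),(611,60),(628,0)],35))
E
```

```text
cake [ -4.2  53.7  -3.9 -46.3 -77.1 -46.8 -78.3  53.4]
rackedge [   1.6  182.6    1.2 -167.1]
screws [12.2 -0.1 39.1 -0.4]
inner base L,R [ 13.6  90.7  20.8 -84.6]  top L,R [ 12.4  78.5  18.1 -75.4  36.7 -78.4]
```

```bash
python3 -m jog '[[[-0.2,0,0.5],0,0.6],[[0,0,0.1],0,0.6],[[0.6,0,0],0,0.6],[[0.6,0,0],0,0.6]]' && python3 g.py -80 1 4 -3.87 e
```

```text
time_s: 6.7
ee_pos: [463.2, 66.8, 1.9]
tool_rot: [-0.022, 0.999, -0.033, 0.005]
force: [-21.3, 1.3, 24.4]
finger_gap: 76.2
t 6.70 p [463.2  66.8   1.9] yaw -3.77 edge-frame [-86.8   1.2] F [-21.3   1.3  24.4] gap 76.2 tilt [-0.999]
after turn shift cm [ 0.68  0.02 -0.21]
now shift cm [ 0.68  0.02 -0.21]
turn 0.1
```

```bash
python3 -m jog '[[[0.1,0,-0.3],0,0.6]]' && python3 g.py|tail -1;python3 -m jog '[[[0.4,0,-0.1],0,0.6]]' && python3 g.py
```

```text
time_s: 6.78
ee_pos: [463.1, 66.6, 4.5]
tool_rot: [-0.022, 0.999, -0.033, 0.003]
force: [0.3, -0.2, -0.4]
finger_gap: 75.9
t 6.78 p [463.1  66.6   4.5] yaw -3.78 edge-frame [-86.9   1.1] F [ 0.3 -0.2 -0.4] gap 75.9 tilt [-0.999]
time_s: 6.87
ee_pos: [464.4, 66.7, 5.0]
tool_rot: [-0.022, 0.999, -0.033, -0.0]
force: [-15.6, 1.4, 13.0]
finger_gap: 76.0
t 6.87 p [464.4  66.7   5. ] yaw -3.80 edge-frame [-85.6   1.2] F [-15.6   1.4  13. ] gap 76.0 tilt [-0.999]
```

```bash
python3 -m jog '[[[0.35,0,-0.6],0,0.6]]' && python3 g.py|tail -1;python3 -m jog '[[[0.35,0,-0.8],0,0.6]]' && python3 g.py|tail -1
```

```text
time_s: 6.95
ee_pos: [464.5, 66.6, 9.1]
tool_rot: [-0.023, 0.999, -0.033, -0.004]
force: [-6.8, 3.2, 0.2]
finger_gap: 76.1
t 6.95 p [464.5  66.6   9.1] yaw -3.81 edge-frame [-85.5   1.2] F [-6.8  3.2  0.2] gap 76.1 tilt [-0.9989]
time_s: 7.03
ee_pos: [464.8, 66.5, 15.3]
tool_rot: [-0.023, 0.999, -0.034, -0.008]
force: [-5.0, 2.1, 0.4]
finger_gap: 75.7
t 7.03 p [464.8  66.5  15.3] yaw -3.82 edge-frame [-85.1   1.1] F [-5.   2.1  0.4] gap 75.7 tilt [-0.9988]
```

```bash
cat > v.py <<'E'
import sys;from h import *
w=manip.read_camera('wrist');s=manip.read_camera('scene')
a=cv2.resize(w[60:330,120:520],(600,405));b=cv2.resize(s[150:270,220:420],(325,195),interpolation=cv2.INTER_CUBIC)
im=np.zeros((600,800,3),'u1');im[:405,:600]=a;im[405:,:325]=b
cv2.imwrite(f'pics/{sys.argv[1]}.png',im[:,:,::-1])
E
python3 v.py b1; python3 g.py
```

```text
t 7.13 p [465.   66.5  16. ] yaw -3.81 edge-frame [-84.9   1.1] F [-6.8  2.2  0. ] gap 76.2 tilt [-0.9988]
```

View pics/b1.png

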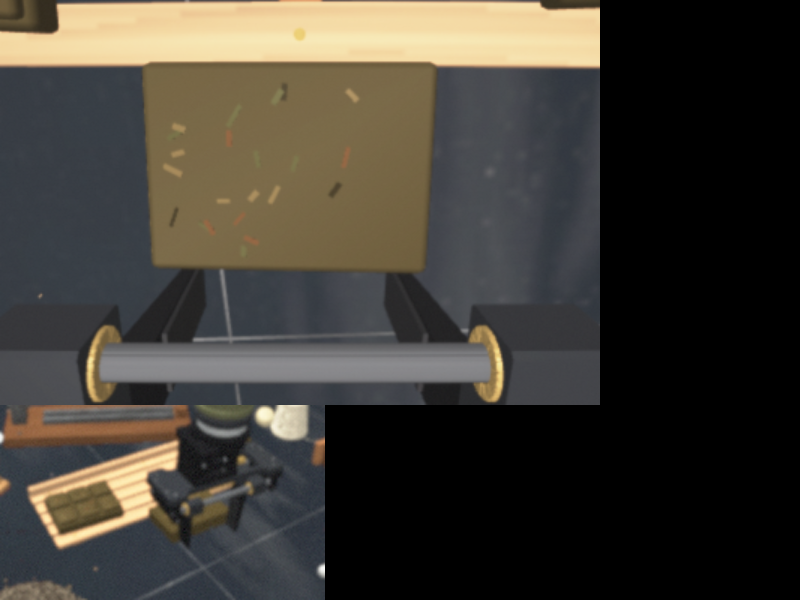

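The near side is rising: the near/far edge width ratio went from 0.89 to 0.94. I'll continue along the arc.

```bash
python3 -m jog '[[[0.45,0,-0.9],0,0.6]]' >/dev/null&& python3 g.py|tail -1;python3 -m jog '[[[0.5,0,-0.9],0,0.6]]'>/dev/null && python3 g.py|tail -1
```

```text
t 7.22 p [465.8  66.2  22.3] yaw -3.81 edge-frame [-84.2   0.8] F [-5.9  1.5  1. ] gap 76.3 tilt [-0.9986]
t 7.30 p [467.6  65.9  29.8] yaw -3.81 edge-frame [-82.3   0.7] F [-7.2  3.2  1.4] gap 75.9 tilt [-0.9983]
```

```bash
python3 -m jog '[[[0.65,0,-0.85],0,0.6]]' >/dev/null&& python3 g.py|tail -1;python3 -m jog '[[[0.7,0,-0.8],0,0.6]]'>/dev/null && python3 g.py|tail -1;python3 -m jog '[[[0.75,0,-0.75],0,0.6]]'>/dev/null && python3 g.py|tail -1
```

```text
t 7.38 p [470.2  65.8  36.8] yaw -3.80 edge-frame [-79.7   0.7] F [-11.    2.    4.2] gap 76.6 tilt [-0.9978]
t 7.47 p [473.1  65.6  43.4] yaw -3.80 edge-frame [-76.8   0.7] F [-13.    2.1   5.6] gap 76.1 tilt [-0.9972]
t 7.55 p [476.7  65.4  49.7] yaw -3.79 edge-frame [-73.2   0.7] F [-12.7   1.7   7.5] gap 75.9 tilt [-0.9964]
```

```bash
python3 -m jog '[[[0.7,0,-0.75],0,0.6]]' >/dev/null&& python3 g.py|tail -1;python3 -m jog '[[[0.75,0,-0.7],0,0.6]]'>/dev/null && python3 g.py|tail -1;python3 -m jog '[[[0.8,0,-0.6],0,0.6]]'>/dev/null && python3 g.py|tail -1; python3 v.py b2; python3 g.py
```

```text
t 7.63 p [481.   65.   56.3] yaw -3.78 edge-frame [-68.9   0.7] F [-8.2  0.8  5.1] gap 76.2 tilt [-0.9957]
t 7.72 p [486.7  64.6  62.9] yaw -3.78 edge-frame [-63.2   0.7] F [-8.2  1.4  6.9] gap 75.9 tilt [-0.995]
t 7.80 p [493.5  64.1  69.1] yaw -3.79 edge-frame [-56.4   0.6] F [-7.4  0.7  9.3] gap 76.3 tilt [-0.9945]
t 7.90 p [496.   64.   70.8] yaw -3.82 edge-frame [-53.8   0.6] F [-8.3  2.3  9.9] gap 76.2 tilt [-0.9949]
```

View pics/b2.png

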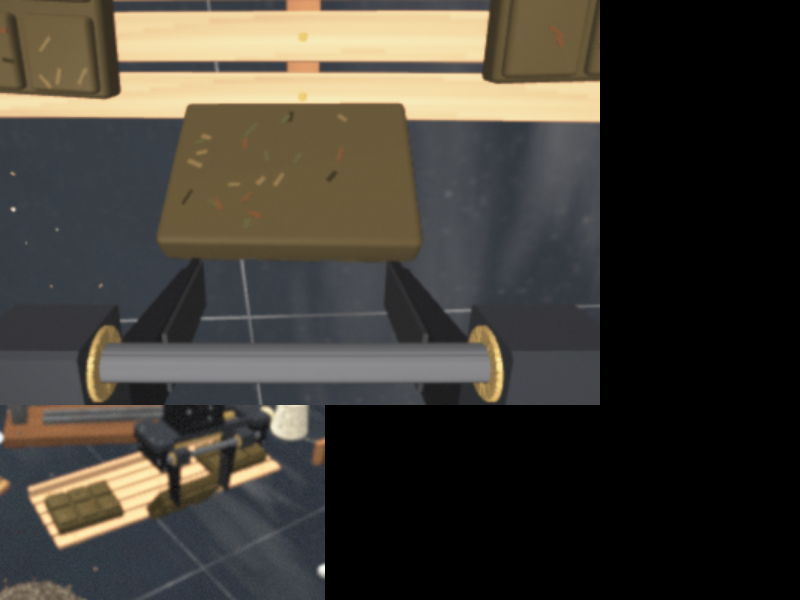

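```bash
python3 -m jog '[[[0.8,0,-0.5],0,0.6]]' >/dev/null&& python3 g.py|tail -1;python3 -m jog '[[[0.8,0,-0.35],0,0.6]]'>/dev/null && python3 g.py|tail -1;python3 -m jog '[[[0.8,0,-0.2],0,0.6]]'>/dev/null && python3 g.py|tail -1
```

```text
t 7.98 p [502.5  63.5  75.5] yaw -3.82 edge-frame [-47.4   0.6] F [-4.8 -0.   6.2] gap 76.0 tilt [-0.9945]
t 8.07 p [511.8  62.8  80.4] yaw -3.84 edge-frame [-38.1   0.6] F [-3.1  0.3  7.6] gap 76.0 tilt [-0.9946]
t 8.15 p [521.3  62.1  83.9] yaw -3.85 edge-frame [-28.5   0.5] F [-1.1  0.1  6. ] gap 76.2 tilt [-0.9947]
```

```bash
python3 -m jog '[[[0.5,0,0.4],0,0.6]]' >/dev/null&& python3 g.py|tail -1;python3 -m jog '[[[0.5,0,0.6],0,0.6]]'>/dev/null && python3 g.py|tail -1;python3 v.py b3; python3 g.py
```

```text
t 8.23 p [529.7  61.4  85. ] yaw -3.85 edge-frame [-20.    0.3] F [-8.  -1.2 34.3] gap 76.0 tilt [-0.9954]
t 8.32 p [539.2  60.7  86.5] yaw -3.85 edge-frame [-10.5   0.3] F [-9.4 -0.7 37.8] gap 76.0 tilt [-0.9961]
t 8.42 p [540.9  60.6  87.1] yaw -3.84 edge-frame [-8.8  0.3] F [-5.8 -0.4 27.7] gap 76.1 tilt [-0.9964]
```

View pics/b3.png

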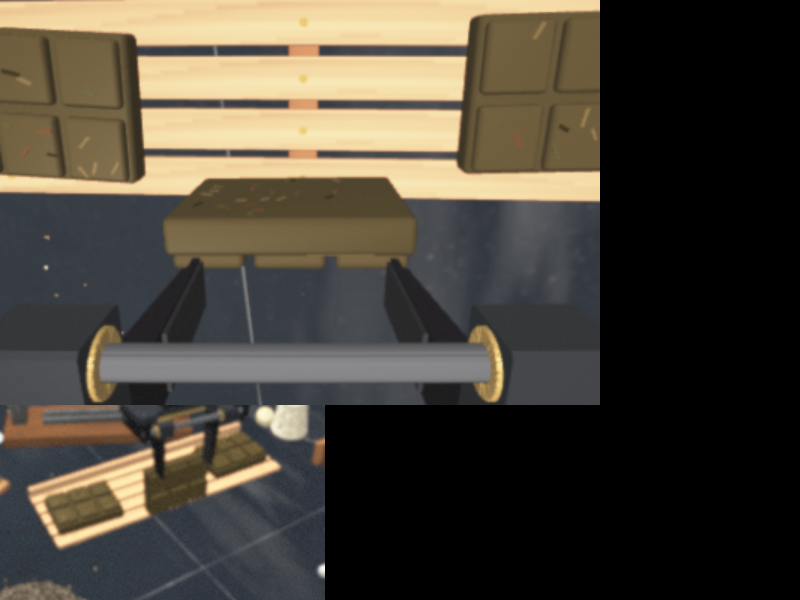

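Fingertips sit at the top edge, on the ends of the scored segments by the 3 mm step. The cake is nearly upright, centred in the gap. I'll ease the down-press and push on forward.

```bash
python3 -m jog '[[[0.6,0,-0.2],0,0.6]]' >/dev/null&& python3 g.py|tail -1;python3 -m jog '[[[0.6,0,-0.1],0,0.6]]'>/dev/null && python3 g.py|tail -1
```

```text
t 8.50 p [549.1  59.9  91.8] yaw -3.83 edge-frame [-0.7  0.2] F [-0.9 -0.2 -0.4] gap 75.9 tilt [-0.9967]
t 8.58 p [558.1  59.3  95.4] yaw -3.83 edge-frame [8.4 0.2] F [ 0.1 -0.4 -0.3] gap 76.0 tilt [-0.9971]
```

```bash
cat > prof.py <<'E'
from h import *
w=manip.read_camera('wrist')
print('cam',manip.camera_params('wrist')['R'][2].round(2),(-manip.camera_params('wrist')['R'].T@manip.camera_params('wrist')['t']).round(0))
for u in(260,310,360):
    h=cv2.cvtColor(w[:,u-2:u+3].mean(1,keepdims=True).astype('u1'),cv2.COLOR_RGB2HSV)[:,0].astype(int)
    s=''.join('W' if v>170 else 'b' if (12<H<32 and S>90 and v>40) else '.' for H,S,v in h)
    import itertools
    i=0;out=[]
    for k,g in itertools.groupby(s):
        n=len(list(g));out.append(f'{k}{i}-{i+n-1}') if n>3 else 0;i+=n
    print(u,' '.join(out))
E
python3 prof.py
```

```text
cam [-0.34  0.07 -0.94] [649.  45. 260.]
260 .0-47 W48-61 W63-80 .81-87 W88-115 .117-121 W122-148 .149-153 W154-179 .180-183 W184-197 b198-240 .241-344 W346-349 .351-399
310 .0-47 W48-60 W63-80 .81-87 W88-116 .117-121 W122-149 .150-154 W155-179 .180-184 W185-196 b197-240 .241-344 W346-349 .351-399
360 .0-47 W48-60 W63-80 .81-87 W88-116 .117-122 W123-149 .150-154 W155-180 .181-184 W185-196 b197-240 .241-344 W346-349 .351-399
```

```bash
python3 - <<'E'
from h import *
th=np.radians(-3.87);M=np.array([[np.cos(th),-np.sin(th)],[np.sin(th),np.cos(th)]])
def pr(x,z):return w2px('wrist',[np.r_[np.array([x,2.])@M.T+[549.7,59.7],z]])[0].round(0)
print('edge',pr(0,11),pr(1.5,11))
for a in(0,30,60,70,75,80,85,90):
    c,s=np.cos(np.radians(a)),np.sin(np.radians(a))
    f=lambda x,z:pr(x*c+z*s+1.5,11-x*s+z*c)[1]
    print(a,'far_high',f(0,13),'near_high',f(-76,13),'slab near low',f(-76,-4),'near_low',f(-73,-11))
print('on worktop: far_high',pr(1,24),'near_high',pr(-75,24))
E
```

```text
edge [319. 211.] [319. 210.]
0 far_high 215.0 near_high 289.0 slab near low 278.0 near_low 272.0
30 far_high 208.0 near_high 299.0 slab near low 296.0 near_low 292.0
60 far_high 201.0 near_high 283.0 slab near low 292.0 near_low 292.0
70 far_high 199.0 near_high 270.0 slab near low 284.0 near_low 286.0
75 far_high 198.0 near_high 262.0 slab near low 279.0 near_low 282.0
80 far_high 197.0 near_high 253.0 slab near low 272.0 near_low 277.0
85 far_high 197.0 near_high 244.0 slab near low 265.0 near_low 271.0
90 far_high 196.0 near_high 234.0 slab near low 257.0 near_low 264.0
on worktop: far_high [319. 216.] near_high [319. 289.]
```

```bash
python3 v.py b4
```

```text
(no output)
```

View pics/b4.png

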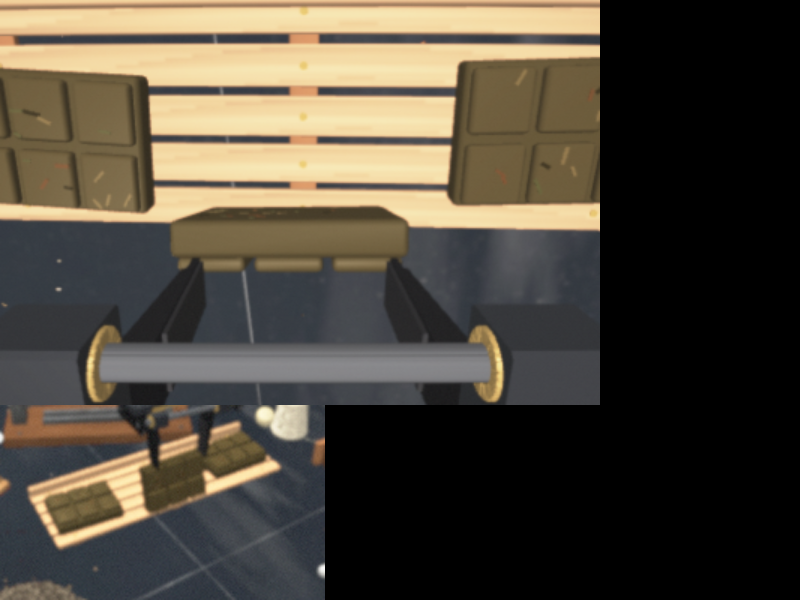

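The cake leans past upright (near_high at row ~208, close under far_high at 198), fingertips at its top edge. One more forward push should topple it.

```bash
python3 -m jog '[[[0.7,0,0.2],0,0.6]]' >/dev/null&& python3 g.py|tail -1;python3 -m jog '[[[0.7,0,0.2],0,0.6]]'>/dev/null && python3 g.py|tail -1; python3 prof.py
```

```text
t 8.82 p [562.1  58.8  89.9] yaw -3.82 edge-frame [12.4 -0. ] F [ 1.3 -0.2  8.8] gap 76.3 tilt [-0.9968]
t 8.90 p [570.6  58.2  88.6] yaw -3.79 edge-frame [21.  -0.1] F [ 1.9 -0.  10.2] gap 76.1 tilt [-0.997]
cam [-0.34  0.07 -0.94] [663.  44. 253.]
260 .0-65 W66-78 W80-97 .98-104 W105-132 .133-138 W139-164 .165-169 W170-194 .195-198 W200-208 b209-238 b240-244 .245-344 b345-350 .351-399
310 .0-65 W66-78 W80-97 .98-103 W105-132 .133-137 W139-165 .166-169 W171-195 .196-199 W201-208 b209-238 b240-244 .245-344 b345-350 .351-399
360 .0-65 W66-78 W80-97 .98-104 W105-132 .133-138 W139-165 .166-170 W172-196 .197-200 W201-207 b208-244 .245-344 b345-350 .351-399
```

```bash
python3 -m jog '[[[0.8,0,0.1],0,0.6]]' >/dev/null&& python3 g.py|tail -1;python3 -m jog '[[[0.8,0,0.2],0,0.6]]'>/dev/null && python3 g.py|tail -1; python3 prof.py
```

```text
t 9.03 p [580.4  57.7  87.4] yaw -3.79 edge-frame [30.8  0. ] F [1.4 0.6 1.3] gap 76.2 tilt [-0.9972]
t 9.12 p [588.8  57.2  84.5] yaw -3.79 edge-frame [39.2  0.2] F [ 0.4  0.2 -0.3] gap 76.0 tilt [-0.9972]
cam [-0.34  0.07 -0.94] [680.  43. 248.]
260 .0-92 W93-121 .122-127 W128-155 .156-160 W161-186 b189-254 .255-344 W346-349 .351-399
310 .0-92 W93-122 .123-127 W129-156 .157-160 W162-187 b188-255 .256-344 W346-350 .351-399
360 .0-92 W93-122 .123-128 W129-156 .157-161 W162-188 b189-255 .256-344 W346-349 .351-399
```

```bash
python3 -m jog '[[[0,0,-0.5],0,0.6],[[0,0,-0.5],0,0.6],[[0,0,0],0,0.6],[[0,0,0],0,0.6]]' >/dev/null&& python3 g.py|tail -1; python3 prof.py; python3 - <<'E'
from h import *
th=np.radians(-3.87);M=np.array([[np.cos(th),-np.sin(th)],[np.sin(th),np.cos(th)]])
def pr(x,z):return w2px('wrist',[np.r_[np.array([x+1.5,2.])@M.T+[549.7,59.7],z]])[0].round(0)
print('flat: top far',pr(86,35),'plain far',pr(89,28),'top near',pr(16,35),'near bottom',pr(13,11),'edge',pr(0,11))
E
```

```text
t 9.50 p [587.   56.6  89.8] yaw -3.81 edge-frame [37.4 -0.6] F [-0.4 -0.3  0.3] gap 76.2 tilt [-0.9966]
cam [-0.35  0.07 -0.93] [679.  43. 253.]
260 .0-89 W90-118 .119-124 W125-142 b143-232 W233-237 .238-344 W346-349 .351-399
310 .0-89 W90-118 .119-123 W125-142 b143-232 W233-238 .239-344 W346-350 .351-399
360 .0-89 W90-118 .119-124 W125-141 b142-233 W234-240 .241-344 W346-349 .351-399
flat: top far [317. 152.] plain far [317. 146.] top near [317. 236.] near bottom [318. 227.] edge [318. 240.]
```

It fell flat: the cake occupies rows 143–233 and wood shows in front of it. I'll retreat and check.

```bash
python3 -m jog '[[[0,0,-2.5],0,0.6],[[-1,0,-2.5],0,0.6],[[-3.5,0,-2],0,0.6],[[-4,0,0],0,0.6],[[-4,0,0],0,0.6],[[-3,0,0],0,0.6],[[0,0,0],0,0.6],[[0,0,0],0,0.6]]' >/dev/null&& python3 g.py|tail -1; python3 - <<'E'
from h import *
P=manip.camera_params('wrist');w=manip.read_camera('wrist');t=manip.read_camera('top');np.save('pics/cP.npy',P,allow_pickle=True)
im=np.vstack([cv2.resize(t[135:255,230:410],(495,330),interpolation=cv2.INTER_CUBIC),cv2.resize(w[:,:],(495,309))[:270]])
cv2.imwrite('pics/c.png',im[:,:,::-1])
E
```

```text
t 10.22 p [429.3  63.5 172. ] yaw -3.83 edge-frame [-120.4   -4.4] F [ 0.3 -0.3 -0.2] gap 76.0 tilt [-0.9965]
```

View pics/c.png

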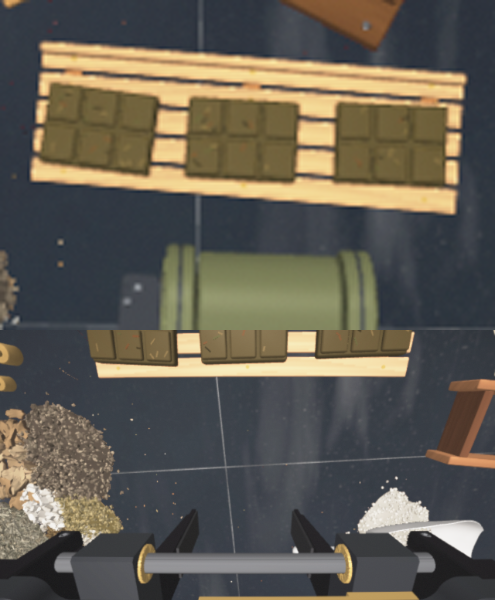

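Top crop (2.75x): the turned cake's corners are (190,97),(298,104),(296,181),(187,175), scored face up. The neighbours look unmoved. Measuring now.

```bash
python3 - <<'E'
from h import *
np.set_printoptions(precision=1,suppress=True)
th=np.radians(-3.87);M=np.array([[np.cos(th),-np.sin(th)],[np.sin(th),np.cos(th)]])
f=lambda p:(np.array(p)+.5)/2.75-.5+[230,135]
for k,p in{'C':[(190,97),(298,104),(296,181),(187,175)],'L':[(51,84),(158,97),(151,174),(42,160)],'R':[(337,102),(447,107),(446,185),(334,181)]}.items():
    r=(px2w('top',f(p),35)[:,:2]-[549.7,59.7])@M;d=r[0]-r[1]+r[3]-r[2];print(k,r.ravel(),'c',r.mean(0),'ang %.1f'%np.degrees(np.arctan2(-d[0],d[1])))
# change of the picture from the start, outside the work area
a=cv2.imread('pics/top0.png')
b=manip.read_camera('top')[:,:,::-1]
d=cv2.absdiff(a,b).max(2)
for n,(u,v,e) in{'L':(266,181,28),'R':(372,186,28),'mould':(450,240,36),'tin':(178,154,22),'weights':(191,190,14),'stone':(428,160,12)}.items():print(n,'diff px>40:',int((d[v-e:v+e,u-e:u+e]>40).sum()))
E
```

```text
C [ 87.3  55.5  88.4 -44.5  17.1 -47.8  15.   52.4] c [52.   3.9] ang 0.9
L [ 89.8 185.   85.1  85.   13.4  85.5  18.6 187. ] c [ 51.7 135.6] ang -2.8
R [  93.   -80.3   96.2 -182.    24.  -185.5   19.8  -82.6] c [  58.3 -132.6] ang 2.1
L diff px>40: 0
R diff px>40: 0
mould diff px>40: 0
tin diff px>40: 0
weights diff px>40: 0
stone diff px>40: 0
```

```bash
python3 -c "
from cell import manip
print(manip.sense()['time_s'],manip.finish_job())"
```

```text
the job is handed in; nothing more can be done
10.3667 None
```

I turned the cake over onto the rack by pushing only, and handed the job in at 10.4 s. I slid it into line with the gap, squared it against the front edge, lifted its near side on that edge, and pushed it over from upright.

**Final checks (top camera, about 2 mm accuracy):**
- **Position:** the cake lies flat, scored face up. It covers about 15–88 mm behind the front edge, so it is wholly on the slats and clear of the back rail.
- **Centring and squareness:** its centre is about 2 mm left of the midpoint between its neighbours, and it is about 1° from square to the rack.
- **Bystanders:** both finished cakes, the mould, the tin, the weights and the stone show no change from the first picture.
- **Robot:** it is clear of everything, with force readings near zero.

**Off plan:**
- **Down-force:** near upright, the fingertips rode onto the ends of the scored segments and pressed down with up to about 38 N. They had also touched the worktop earlier at about 24 N. Both contacts were with the fingertips, not the arm or gripper body.
- **Tilt:** the tool had drifted about 5° from vertical by the end.

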